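Load a pump cover into the marking nest past its sprung flap

TASK

Take the bright aluminium pump cover out of the slotted wooden rack and put it into the marking nest: push the yellow sprung flap open with the cover's lower edge, slide the cover upright down the jaw past the flap, and press it gently home until the seat at the bottom has gone all the way down. Then let go and leave it standing there with the flap resting against it; do not drop or ram it in, and leave the two dark covers and everything else where they are.

Things in the scene. Friction and masses are not known exactly. Their poses are not given: they have to be found in the camera images.
- cover_mid (a point): Centre of the bright aluminium pump cover, a flat plate with dark screw holes, standing upright in one of the rack's three slots. 14 mm thick (its x), 80 mm wide (its y), 110 mm high (its z, up): its top edge is 55 mm above this point, its lower edge 55 mm below. About 0.25 kg. Either face may go towards the jaw.
- dark_cover1_mid (a point): Centre of a dark cast-iron pump cover of the same size and axes, in another slot of the rack; about 0.5 kg; to be left alone.
- dark_cover2_mid (a point): Centre of the other dark cast-iron cover, the same; to be left alone.
- rack: Low pale wooden rack, fixed, 216 (x) x 106 (y) x 42 mm (z), origin at the centre of its underside. Three slots 66 mm apart along its x, each 17 mm (x) by 88 mm (y), their floor 8 mm above the table; the covers stand out 76 mm above the rack.
- nest: Marking nest, fixed: an upright box with blue cheeks, open at the top under a yellow flap, on a dark base plate (130 x 150 mm); rim 80 to 84 mm above the table. Origin on the table, under the middle of where the cover must stand. The cover goes straight down, thickness along the nest's x, width along its y. The flap, hinged on the -x side, pushes it towards the steel jaw on the +x side.
- nest_mouth (a point): Centre of the place for the cover, straight above the nest's origin, 80 mm above the table. The jaw's flat face is 8.5 mm from it in +x; a guide face 9.5 mm away in -x reaches up to 38 mm above the table; the cheeks are 42 mm away in +y and -y. So the cover has 1.5 mm of play in +x, 2.5 in -x, 2 each way in y; jaw and cheeks flare by about 4 mm at the top as lead-ins.
- flap_hinge (a point): Middle of the flap's hinge line, at x = -35 mm in the nest's frame, 77 mm above the table; the hinge runs along the nest's y. A cover pressed home stands 38 to 64 mm proud of the nest's rim, so it must be held close to its top edge for the fingers to stay clear of the rim.
- flap (a joint): Angle of the yellow flap (41 mm long from the hinge, 80 mm wide, 3 mm thick) in rad: 0 = shut, level across the mouth, growing as its free edge swings down into the nest. A spring (0.12 N m when shut, 0.22 N m at 0.8 rad) always pushes it shut. With a cover in place it leans on the cover at about 0.8 rad.
- seat (a joint): Travel in m of the orange seat pad under the cover's lower edge: 0 = up, 0.006 = down on its stop. Friction-held: about 7 N pushes it down and it stays. Its height is set per batch and cannot be known beforehand: fully down, its top is 12 to 38 mm above the table. There the resistance rises sharply; 15 to 20 N of push in all is plenty, over 60 N, added up over seat, jaw and flap, is ramming.
- pump1: Gear pump (dark flanges, aluminium body, white shaft cap), about 90 x 110 x 130 mm, standing at the back; origin under its centre. Leave alone.
- pump2: A second such pump, standing beyond the rack on the robot's right. Leave alone.
- tape: Black roll of tape lying flat, 90 mm across, 24 mm high; origin under its centre. Leave alone.
- cutter: Green box cutter, 24 x 110 x 20 mm, lying flat. Leave alone.
- driver: Screwdriver lying on the table. Leave alone.
Things that resemble listed ones, but are neither listed nor needed, are in the scene too. What is shaped like the part that bears cover_mid but purple is not meant.

How it is judged:
By the outcome, as a careful person would: the job done as asked, in the order asked, and still so for the second after the job is handed in, with the robot touching nothing.
It also fails if it takes over 45 s, if anything falls off the work surface, if the arm or the gripper's body presses on something with over 40 N, if the wrist force passes 120 N, or if a joint passes its speed limit or range.

ROBOT

A 6-joint arm with a two-finger parallel gripper is mounted at the origin on the work surface. World frame = base frame: x ahead of the robot, y to its left, z up, the work surface at z = 0. Lengths are in m, angles in rad, forces in N, time in s.
With the tool pointing down it reaches from about 0.425 to 0.95 m from the base axis. Payload 3.5 kg.
Tool frame: the origin (TCP) lies at the very end of the fingers, on their centre line; the grasp point (between the pads) lies 19 mm behind it; z points along the fingers, y is the line along which they close (so a half turn about z gives the same grasp; the last joint's range is limited). The gripper opens to 85 mm and grips with 20 to 120 N. Pads are 22 mm wide; open, the fingers measure 114 mm over their backs; the gripper's body (76 mm by 85 mm) begins 54 mm behind the grasp point. The pads swing forward as they close: fully open they stand 13 mm farther back than shut.
Start: joints at [1.18, 0.286, 1.577, -0, 1.279, -0.15], TCP at [0.161, 0.656, 0.231] pointing down, gripper open.
Joint ranges: [-2.77, 2.77], [-0.9, 2.22], [0.21, 2.48], [-1.53, 4.67], [0.24, 2.81], [-2.84, 2.84]. Speed limits (rad/s): [2.79, 2.79, 3.14, 3.14, 3.14, 3.14].

INTERFACE

Orientations are given as a unit quaternion [x, y, z, w].
In Python, from plant import ctrl gives the robot as it stands.
- The arm moves only by the tool carry_out, never from a script. Its argument "deltas" is one flat list of numbers, 6 for each row, row after row: the shift along the tool's x, y, z in m, then the turn, a rotation vector about the tool's x, y, z in rad. A call has 1 to 5 rows; each row is the pose to reach, as a shift and turn from the pose commanded when the call began, along the tool's axes at that moment; what a row does not reach only later rows make up. A row lasts 1/8 s, in which the tool goes at most 62.5 mm and 10.7 degrees, less where a joint would pass 70% of its speed; a pose out of reach is approached as far as the arm can. A call with a gripper value outside its range is refused whole. "grip" is the opening in per cent of the stroke, from 0 (shut) to 100 (fully open), set as the call begins (left out, the last holds). The fingers move at their own pace and stop on an object; "grip_force" is the grip in N (left out, the last holds). Time passes only in rows, so rows that repeat a pose let the fingers close. It gives the time, the measured TCP pose, the force, the opening and the grip force at its end, in the units of the state.
- ctrl.get_state(): the state, without advancing time (a new reading comes with each control period).
- ctrl.read_camera(name): name is "side" or "top"; returns (picture, depth): 384x512x3 uint8, red, green, blue; 384x512 float32, m along the optical axis (not along the pixel's ray), 0 where there is no reading.
- ctrl.camera_model(name): a dict with "intrinsics" (3x3 intrinsics, pixels), "extrinsics" (4x4, takes a point from world to camera coordinates). Camera axes: x right, y down, z forward; pixel columns grow to the right and rows downward; lengths in m; the calibration is good to about 2 mm. A picture is of the moment at which its call begins. camera_model takes no time and is no camera call.
- ctrl.sign_off(): hands the job in; it is judged then, once.
Trained networks look in the newest picture that a camera, given by its name, has taken for a name from the list of things; names that differ only in an ending like _2 or _b are one class to them, and where a whole thing is asked for, a point or a joint stands for the part that bears it (a point fixed in the world has none). Each returns a list of dicts, best first, with "score" (0 to 1); they miss things now and then, are a little off and sometimes report something else, mostly with a low value. They report only what shows in the picture. A call takes as long as a camera call. They do not tell look-alikes from the thing itself.
- ctrl.find_in(camera, query): "uv" ([column, row] in pixels, amid what is visible of it).
The state is a dict: "time": time; "qpos": joint angles; "dq": joint speeds; "joint_efforts": joint torques, N m; "eef_pos": TCP position; "tcp_rot": TCP orientation; "contact_force": force on the tool from outside, world axes, zero at the start; "wrist_torque": the same for the moment, N m; "opening": opening from 0.0 (shut) to 1.0 (fully open); "finger_force": force on a finger pad.
Only numpy, scipy, OpenCV 4.12 (cv2) and the standard library are available. Lean on these libraries where they do the work, as an engineer would, in place of code of your own. Each camera call takes 0.05 s, during which the arm holds its last target. There are 200 camera calls.

## Working session

There is one attempt and no reset: what is moved stays moved. The work goes in short steps, Python scripts to look and compute and a tool call to move; the robot and the scene stay as the last step left them, time stands still between calls to the robot, and variables do not carry over. Pictures are saved under pics/ and viewed, at most 10 in all, crops included, and the job is handed in when it is done.

Besides the shell and the picture viewer there is one more tool, called after ">>>" as name(argument=value, ...), one argument or row to a line, values as JSON. carry_out: Moves the arm, as the interface text tells. Its arguments: {"type":"object","properties":{"deltas":{"type":"array"},"grip":{"type":"number"},"grip_force":{"type":"number"}},"required":["deltas"]}

```bash
mkdir -p pics
cat > h.py <<'E'
import numpy as np, cv2
from plant import ctrl
def cam(n):
    p,d=ctrl.read_camera(n); m=ctrl.camera_model(n); return p,d,np.array(m["intrinsics"]),np.array(m["extrinsics"])
def cloud(d,K,T):
    v,u=np.mgrid[:d.shape[0],:d.shape[1]]
    c=np.stack([(u-K[0,2])/K[0,0]*d,(v-K[1,2])/K[1,1]*d,d],-1)
    return (c-T[:3,3])@T[:3,:3]
def save(p,f): cv2.imwrite(f,p[:,:,::-1])
E
python3 - <<'E'
from h import *
s=ctrl.get_state(); print(s)
for n in("top","side"):
    p,d,K,T=cam(n); save(p,f"pics/{n}0.png"); np.savez(f"{n}0.npz",p=p,d=d,K=K,T=T)
    P=cloud(d,K,T); print(n,"cam at",-T[:3,:3].T@T[:3,3])
    for q in("cover_mid","dark_cover1_mid","rack","nest","nest_mouth","flap_hinge","flap","seat"):
        for r in ctrl.find_in(n,q)[:4]:
            u,v=map(int,np.round(r["uv"])); print(q,round(r["score"],2),u,v,P[v,u].round(3))
E
```

```text
{'time': 0.0, 'qpos': array([ 1.17999362e+00,  2.87207309e-01,  1.57814960e+00,  3.69998261e-05,
        1.27857598e+00, -1.50008793e-01]), 'dq': array([ 0.00039741,  0.00142671, -0.00147831, -0.0004542 , -0.00134755,
       -0.00153467]), 'joint_efforts': array([ 7.04803024e-04, -4.05983591e+01, -2.92629951e+01, -4.80081792e-05,
        5.76735532e-03, -1.02046307e-06]), 'eef_pos': array([0.16069219, 0.65493642, 0.22993423]), 'tcp_rot': array([ 1.20111530e-01,  9.92759715e-01, -1.12287031e-03, -3.29631222e-04]), 'contact_force': array([ 0.85863154, -0.2837939 ,  0.49412122]), 'wrist_torque': array([-0.00903451,  0.00426851, -0.01748492]), 'finger_force': 0.0, 'opening': 1.0018922235159642}
top cam at [ 0.39191246 -0.00888104  1.47256007]
cover_mid 0.68 255 241 [ 0.411 -0.008  0.117]
cover_mid 0.65 318 271 [ 0.319 -0.195  0.043]
cover_mid 0.48 306 226 [ 0.453 -0.158  0.085]
dark_cover1_mid 0.63 210 182 [0.59  0.124 0.078]
dark_cover1_mid 0.62 307 178 [ 0.591 -0.162  0.117]
rack 0.84 302 209 [ 0.507 -0.153  0.038]
nest_mouth 0.68 215 188 [0.57  0.109 0.084]
flap_hinge 0.95 213 186 [0.577 0.115 0.079]
flap 0.85 210 185 [0.58  0.124 0.08 ]
seat 0.17 210 185 [0.58  0.124 0.08 ]
side cam at [ 0.1253297  -0.87803968  0.63763313]
cover_mid 0.9 252 230 [ 0.455 -0.178  0.083]
cover_mid 0.85 204 260 [ 0.322 -0.214  0.065]
cover_mid 0.59 212 212 [ 0.408 -0.028  0.059]
dark_cover1_mid 0.66 302 217 [ 0.586 -0.19   0.091]
rack 0.69 269 246 [ 0.506 -0.173  0.015]
nest 0.6 248 187 [0.559 0.071 0.049]
nest_mouth 0.83 248 186 [0.557 0.069 0.054]
flap_hinge 0.6 248 188 [0.557 0.069 0.047]
flap_hinge 0.35 301 214 [ 0.586 -0.185  0.097]
flap 0.59 286 174 [ 0.754  0.181 -0.001]
flap 0.26 319 184 [ 0.727 -0.054  0.084]
```

Run:
```python
import cv2
a=cv2.imread("pics/top0.png")[120:300,150:390]; cv2.imwrite("pics/top0c.png",cv2.resize(a,(800,600),interpolation=cv2.INTER_CUBIC))
a=cv2.imread("pics/side0.png")[120:300,160:400]; cv2.imwrite("pics/side0c.png",cv2.resize(a,(800,600),interpolation=cv2.INTER_CUBIC))
```

```text
(no output)
```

View pics/top0c.png

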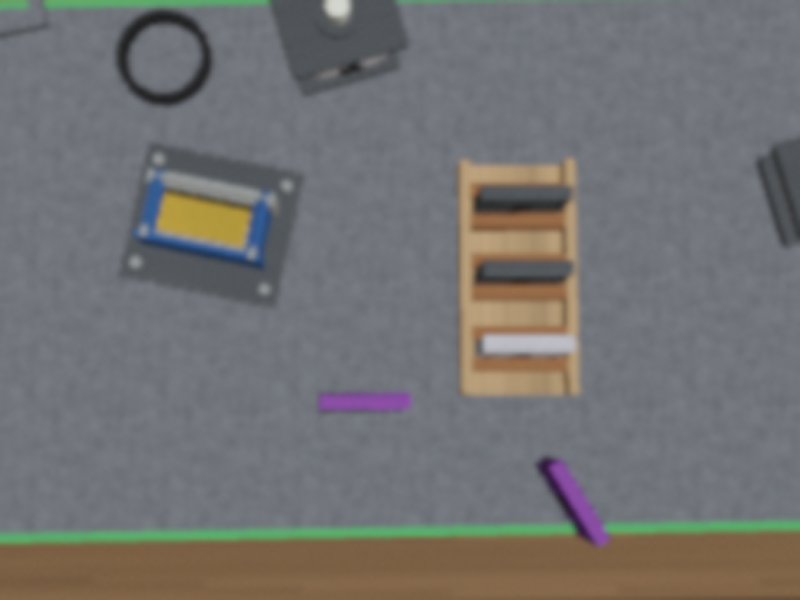

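View pics/side0c.png

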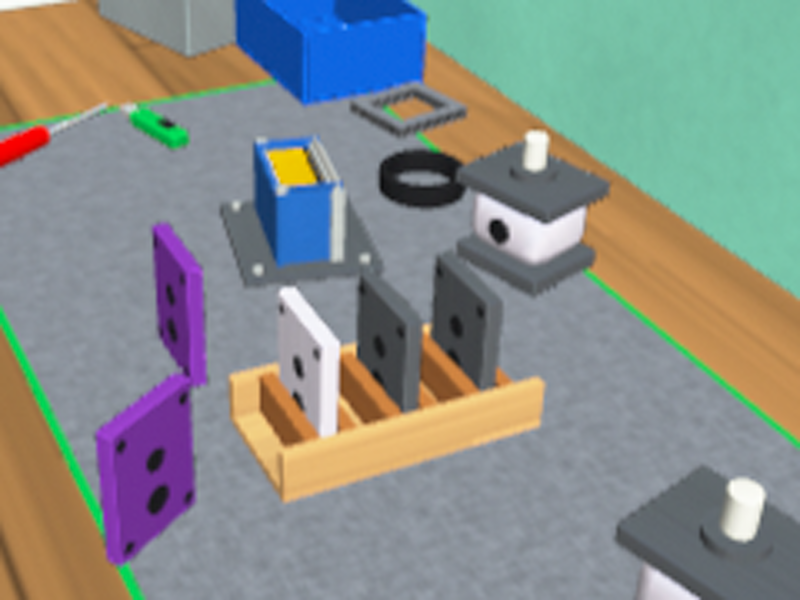

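The top picture shows the bright cover in the nearest slot (top0 px ≈308,223), the dark ones at ≈(307,200) and (307,179), the nest at ≈(211,184) with its steel jaw on the far (+x) side, and two purple decoys. Next I refine the positions.

Run:
```python
from h import *
def rect(X): 
    (c,s,a)=cv2.minAreaRect((X*1000).astype(np.float32)); return np.round(c,1),np.round(s,1),round(a,1)
for n in("top","side"):
    z=np.load(n+"0.npz"); p,d=z["p"].astype(int),z["d"]; P=cloud(d,z["K"],z["T"]); 
    hsv=cv2.cvtColor(z["p"],cv2.COLOR_RGB2HSV).astype(int); H,S,V=hsv[...,0],hsv[...,1],hsv[...,2]
    box=lambda x0,x1,y0,y1:(P[...,0]>x0)&(P[...,0]<x1)&(P[...,1]>y0)&(P[...,1]<y1)
    print(n, z["K"][0,0])
    tab=box(.3,.8,-.4,.3)&(abs(P[...,2])<.01); print("table z",np.median(P[tab][:,2]))
    m=box(.42,.49,-.24,-.1)&(S<60)&(V>130)&(P[...,2]>.05)
    Q=P[m]; print("cover",m.sum(),Q.min(0).round(3),Q.max(0).round(3)); t=Q[Q[:,2]>.11]; print(" top",len(t),t.mean(0).round(4),rect(t[:,:2]))
    m=box(.5,.65,.03,.2)&(H>18)&(H<35)&(S>120)
    Q=P[m]; print("flap",len(Q),Q.mean(0).round(4),rect(Q[:,:2]))
    m=box(.5,.65,.03,.2)&(H>100)&(H<125)&(S>120)&(P[...,2]>.07)
    Q=P[m]; print("blue rim",len(Q),Q.mean(0).round(4),rect(Q[:,:2]))
    m=box(.47,.7,.0,.25)&(P[...,2]>.07)&(P[...,2]<.1)
    Q=P[m]; print("nest top all",len(Q),Q.mean(0).round(4),rect(Q[:,:2]))
    m=box(.47,.7,.0,.25)&(P[...,2]>.004)&(P[...,2]<.1)
    Q=P[m]; print("nest base+",len(Q),Q.mean(0).round(4),rect(Q[:,:2]))
    m=box(.38,.64,-.3,-.08)&(P[...,2]>.03)&(P[...,2]<.048)
    Q=P[m]; print("rack top",len(Q),Q.mean(0).round(4),rect(Q[:,:2]))
    for lo,hi in((.49,.56),(.56,.64)):
        m=box(lo,hi,-.24,-.1)&(S<90)&(P[...,2]>.11); print("dark",P[m].mean(0).round(4),rect(P[m][:,:2]))
```

```text
top 470.0232575413853
table z 0.0007811213476743802
cover 154 [ 0.453 -0.199  0.069] [ 0.467 -0.121  0.125]
 top 135 [ 0.46   -0.1609  0.1175] (array([ 460., -161.]), array([75.5, 11.9]), 89.0)
flap 281 [0.5806 0.122  0.0789] (array([580.7, 122.1]), array([76.4, 33.4]), 77.3)
blue rim 141 [0.573  0.1257 0.0807] (array([577.6, 121.4]), array([110.2,  53.7]), 77.2)
nest top all 758 [0.5821 0.1228 0.0801] (array([582.6, 122.6]), array([116.2,  62.7]), 77.5)
nest base+ 2464 [0.5816 0.1224 0.0316] (array([585.1, 124.4]), array([230. , 247.6]), 0.3)
rack top 1015 [ 0.5203 -0.1595  0.041 ] (array([ 526.2, -161.9]), array([106.6, 215.5]), 89.1)
dark [ 0.5264 -0.1617  0.1176] (array([ 526.3, -161.5]), array([78.6, 12.9]), 89.4)
dark [ 0.591  -0.1618  0.1175] (array([ 591. , -161.8]), array([76.4, 12.6]), 89.0)
side 397.2211150772901
table z -5.699436173458993e-05
cover 477 [ 0.453 -0.206  0.05 ] [ 0.468 -0.125  0.119]
 top 145 [ 0.4598 -0.1699  0.116 ] (array([ 461.4, -165.5]), array([80.9, 15.1]), 88.6)
flap 117 [0.5821 0.1259 0.0777] (array([582.5, 127.2]), array([72.9, 35.5]), 74.5)
blue rim 155 [0.5696 0.1044 0.0784] (array([578.2, 120.6]), array([116. ,  60.7]), 83.4)
nest top all 413 [0.5807 0.1121 0.0786] (array([582.9, 117. ]), array([116.3,  62.9]), 77.3)
nest base+ 1407 [0.5724 0.0966 0.0391] (array([596.8, 114. ]), array([171.2, 168.5]), 70.9)
rack top 1253 [ 0.5136 -0.1859  0.0396] (array([ 527.6, -164.8]), array([112.1, 217.2]), 89.3)
dark [ 0.5256 -0.1698  0.116 ] (array([ 526.8, -166. ]), array([80.7, 15. ]), 88.8)
dark [ 0.5914 -0.1708  0.1158] (array([ 593. , -167.3]), array([80.6, 15.8]), 88.8)
```

Run:
```python
import cv2
a=cv2.imread("pics/top0.png")[155:220,185:250]; b=cv2.imread("pics/side0.png")[155:210,215:275]
a=cv2.resize(a,(400,400),interpolation=cv2.INTER_NEAREST);b=cv2.resize(b,(400,400),interpolation=cv2.INTER_NEAREST)
cv2.imwrite("pics/nest.png",cv2.hconcat([a,b]))
```

```text
(no output)
```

View pics/nest.png

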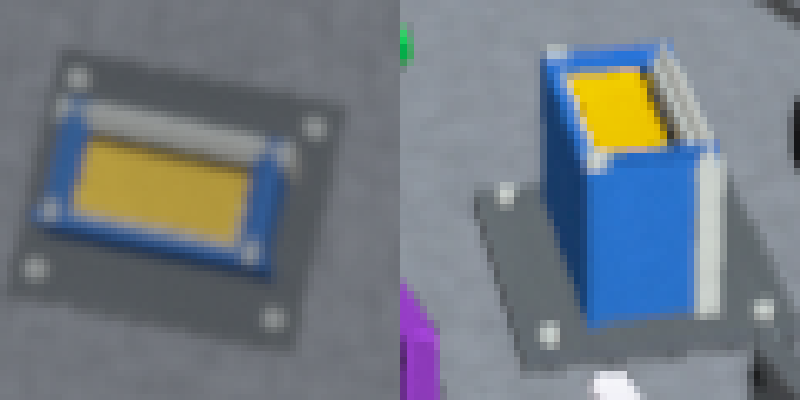

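The crops show the nest with its jaw at the upper right (+x) and yaw about -12.7°. I'll refine its centre using rectified profiles.

```bash
cat >> h.py <<'E'
def prof(z,c,yaw,h,xs,ys):
    K,T=z["K"],z["T"]; X,Y=np.meshgrid(xs,ys); cs,sn=np.cos(yaw),np.sin(yaw)
    W=np.stack([c[0]+cs*X-sn*Y,c[1]+sn*X+cs*Y,np.full(X.shape,h)],-1)
    C=W@T[:3,:3].T+T[:3,3]; u=C[...,0]/C[...,2]*K[0,0]+K[0,2]; v=C[...,1]/C[...,2]*K[1,1]+K[1,2]
    return cv2.remap(z["p"],u.astype(np.float32),v.astype(np.float32),cv2.INTER_LINEAR)
def goto(x,y,z,ang,n):
    """deltas row: measured pose -> vertical tool, tool y at world angle ang"""
    from scipy.spatial.transform import Rotation as R
    s=ctrl.get_state(); M=R.from_quat(s["tcp_rot"]).as_matrix(); yv=np.array([np.cos(ang),np.sin(ang),0]); zv=np.array([0,0,-1.])
    G=np.stack([np.cross(yv,zv),yv,zv],1); d=M.T@(np.array([x,y,z])-s["eef_pos"]); r=R.from_matrix(M.T@G).as_rotvec()
    print("delta",d.round(4),"rot",r.round(4),"rows>=",np.linalg.norm(d)/.0625,np.linalg.norm(r)/.187)
E
python3 - <<'E'
from h import *
yaw=np.radians(-12.7); c=(.582,.122)
for n in("top","side"):
    z=np.load(n+"0.npz")
    xs=np.arange(-50,51,2)/1000
    a=prof(z,c,yaw,.078,xs,np.arange(-30,31,3)/1000).mean(0); print(n,"x (c rel, nest x)")
    print([(int(x*1000),*map(int,k)) for x,k in zip(xs,a)])
    ys=np.arange(-60,61,2)/1000
    a=prof(z,c,yaw,.079,np.arange(-12,8,3)/1000,ys).mean(1); print(n,"y")
    print([(int(round(y*1000)),*map(int,k)) for y,k in zip(ys,a) if abs(y)>.03])
goto(.45,.33,.25,.65,0); goto(.459,-.161,.25,-.0175,0)
E
```

```text
top x (c rel, nest x)
[(-50, 82, 87, 91), (-48, 82, 87, 91), (-46, 82, 87, 91), (-44, 82, 87, 91), (-42, 82, 86, 91), (-40, 79, 84, 90), (-38, 73, 79, 88), (-36, 60, 70, 84), (-34, 47, 62, 85), (-32, 39, 62, 96), (-30, 42, 72, 116), (-28, 57, 88, 134), (-26, 82, 106, 145), (-24, 113, 125, 146), (-22, 141, 139, 136), (-20, 160, 147, 116), (-18, 171, 151, 92), (-16, 177, 153, 73), (-14, 179, 153, 64), (-12, 180, 154, 62), (-10, 179, 153, 61), (-8, 179, 153, 61), (-6, 179, 153, 61), (-4, 179, 153, 61), (-2, 178, 152, 61), (0, 178, 153, 61), (2, 178, 152, 61), (4, 178, 152, 61), (6, 178, 152, 60), (8, 176, 150, 60), (10, 169, 144, 58), (12, 152, 130, 55), (14, 129, 110, 54), (16, 110, 98, 64), (18, 108, 102, 85), (20, 118, 117, 110), (22, 130, 131, 128), (24, 137, 139, 136), (26, 141, 143, 142), (28, 144, 147, 146), (30, 142, 146, 146), (32, 132, 136, 137), (34, 115, 119, 121), (36, 97, 102, 105), (38, 86, 91, 95), (40, 82, 86, 91), (42, 81, 85, 90), (44, 81, 85, 89), (46, 80, 84, 89), (48, 80, 84, 89), (50, 80, 85, 89)]
top y
[(-60, 67, 80, 101), (-58, 56, 78, 110), (-56, 49, 79, 122), 
[... 1738 characters left out ...]
, 38, 106, 192), (-46, 40, 106, 192), (-44, 44, 107, 191), (-42, 61, 114, 186), (-40, 95, 127, 174), (-38, 137, 145, 159), (-36, 176, 161, 136), (-34, 198, 173, 102), (-32, 215, 183, 57), (32, 228, 194, 24), (34, 217, 186, 49), (36, 196, 176, 83), (38, 171, 164, 118), (40, 145, 152, 150), (42, 116, 140, 173), (44, 90, 132, 187), (46, 66, 124, 200), (48, 48, 118, 210), (50, 44, 116, 213), (52, 50, 118, 210), (54, 57, 119, 208), (56, 68, 122, 203), (58, 81, 126, 196), (60, 95, 130, 187)]
delta [-0.3583 -0.2472 -0.0187] rot [0.0e+00 1.0e-04 6.8e-01] rows>= 6.971469376935935 3.6363885046192657
delta [-0.4842 -0.7219 -0.0186] rot [0.     0.     1.3475] rows>= 13.910409512779559 7.2059072157766835
```

>>> carry_out(
  deltas=[-0.072,-0.049,-0.004,0,0,0.136,-0.143,-0.099,-0.007,0,0,0.272,-0.215,-0.148,-0.011,0,0,0.408,-0.287,-0.198,-0.015,0,0,0.544,-0.358,-0.247,-0.019,0,0,0.68],
  grip=50,
  grip_force=40,
)

```text
time: 1.52
eef_pos: [0.3693, 0.4205, 0.2452]
tcp_rot: [0.446, 0.895, 0.0, 0.0]
contact_force: [1.0, 1.0, 0.1]
opening: 0.501
finger_force: 0.0
```

```bash
python3 -c "
from h import *
print(ctrl.get_state()['eef_pos']); goto(.46,-.161,.20,-.0175,0)"
```

```text
[0.36933083 0.42053601 0.24519012]
delta [-0.519  -0.2776  0.0449] rot [ 9.000e-04 -3.000e-04  6.633e-01] rows>= 9.444706348177473 3.5471323561155517
```

>>> carry_out(
  deltas=[-0.05,-0.015,0,0,0,0.13,-0.1,-0.03,0.0,0,0,0.26,-0.15,-0.05,0.0,0,0,0.4,-0.21,-0.08,0.0,0,0,0.53,-0.26,-0.11,0.0,0,0,0.663],
)

```text
time: 2.15
eef_pos: [0.4383, 0.1471, 0.2452]
tcp_rot: [0.713, 0.701, 0.0, 0.0]
contact_force: [0.7, 0.4, 0.1]
opening: 0.503
finger_force: 0.0
```

```bash
python3 -c "
from h import *
print(ctrl.get_state()['eef_pos']); goto(.46,-.161,.20,-.0175,0)"
```

```text
[0.43826773 0.14709519 0.24517248]
delta [-0.3077  0.0269  0.0452] rot [ 0.0013 -0.      0.0006] rows>= 4.994345289195145 0.007803365007090618
```

>>> carry_out(
  deltas=[-0.062,0.005,0,0,0,0,-0.124,0.01,0.01,0,0,0,-0.185,0.016,0.02,0,0,0,-0.247,0.021,0.03,0,0,0,-0.308,0.027,0.045,0,0,0],
)

```text
time: 2.78
eef_pos: [0.4611, -0.1606, 0.2007]
tcp_rot: [0.712, 0.702, 0.0, 0.001]
contact_force: [0.7, -0.2, 0.2]
opening: 0.499
finger_force: 0.0
```

>>> carry_out(
  deltas=[0,0,0,0,0,0,0,0,0,0,0,0],
)

```text
time: 3.02
eef_pos: [0.4608, -0.1582, 0.2001]
tcp_rot: [0.712, 0.702, 0.0, -0.0]
contact_force: [-0.2, -0.8, -0.2]
opening: 0.505
finger_force: 0.0
```

```bash
python3 -c "
from h import *
print(ctrl.get_state()['eef_pos']); goto(.46,-.161,.089,-.0175,0)
p,d,K,T=cam('side'); save(cv2.resize(p[120:300,180:420],(800,600),interpolation=cv2.INTER_CUBIC),'pics/side1.png')"
```

```text
[ 0.46077495 -0.15820886  0.20006569]
delta [-0.0029 -0.0007  0.1111] rot [-0.0002 -0.0006  0.0037] rows>= 1.7776554085555232 0.019936642958581698
```

View pics/side1.png

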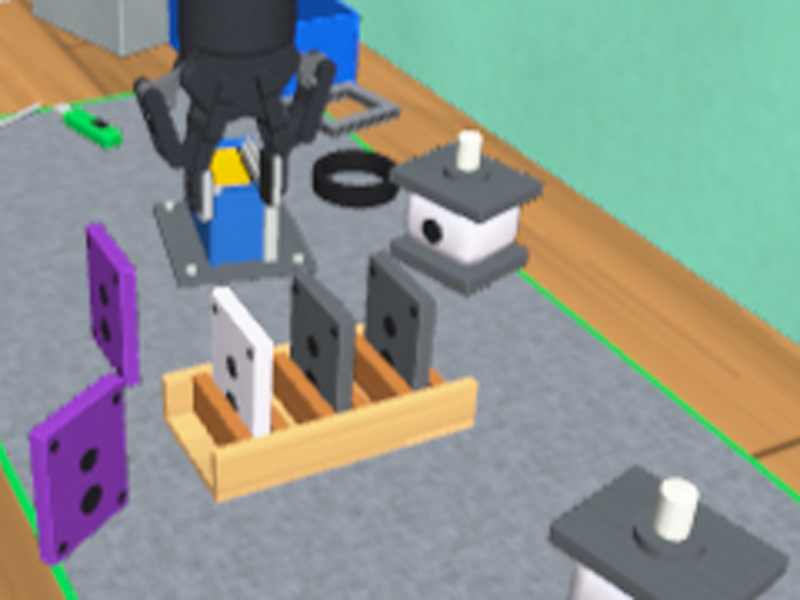

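The picture shows the open fingers (crop ≈200,200 and 270,180) above and astride the bright cover, clear of the dark ones, so I'll descend.

>>> carry_out(
  deltas=[-0.003,-0.001,0.04,0,0,0.003,-0.003,-0.001,0.08,0,0,0.003,-0.003,-0.001,0.1,0,0,0.003,-0.003,-0.001,0.111,0,0,0.003,-0.003,-0.001,0.111,0,0,0.003],
)

```text
time: 3.7
eef_pos: [0.4599, -0.1603, 0.0891]
tcp_rot: [0.712, 0.702, -0.0, -0.0]
contact_force: [1.1, -0.5, -0.5]
opening: 0.501
finger_force: 0.0
```

>>> carry_out(
  deltas=[0,0,0,0,0,0,0,0,0,0,0,0,0,0,0,0,0,0,0,0,0,0,0,0,0,0,0,0,0,0],
  grip=0,
  grip_force=50,
)

```text
time: 4.32
eef_pos: [0.461, -0.1618, 0.0905]
tcp_rot: [0.713, 0.701, 0.001, 0.001]
contact_force: [0.6, 1.1, 6.3]
opening: 0.158
finger_force: 51.1
```

>>> carry_out(
  deltas=[0,0,0,0,0,0,0,0,0,0,0,0,0,0,0,0,0,0],
)

```text
time: 4.7
eef_pos: [0.4611, -0.1618, 0.0905]
tcp_rot: [0.713, 0.701, 0.001, 0.001]
contact_force: [0.3, 1.5, 5.1]
opening: 0.156
finger_force: 51.1
```

```bash
python3 -c "
from h import *
s=ctrl.get_state();print(s['eef_pos'],s['contact_force'],s['wrist_torque'],s['opening'])
p,d,K,T=cam('side'); save(cv2.resize(p[170:260,200:320],(800,600),interpolation=cv2.INTER_CUBIC),'pics/side2.png')"
```

```text
[ 0.4610646  -0.16177859  0.09053182] [0.28378868 1.47710408 5.10261817] [ 0.16272778 -0.1738839   0.02592533] 0.15577024629520106
```

View pics/side2.png

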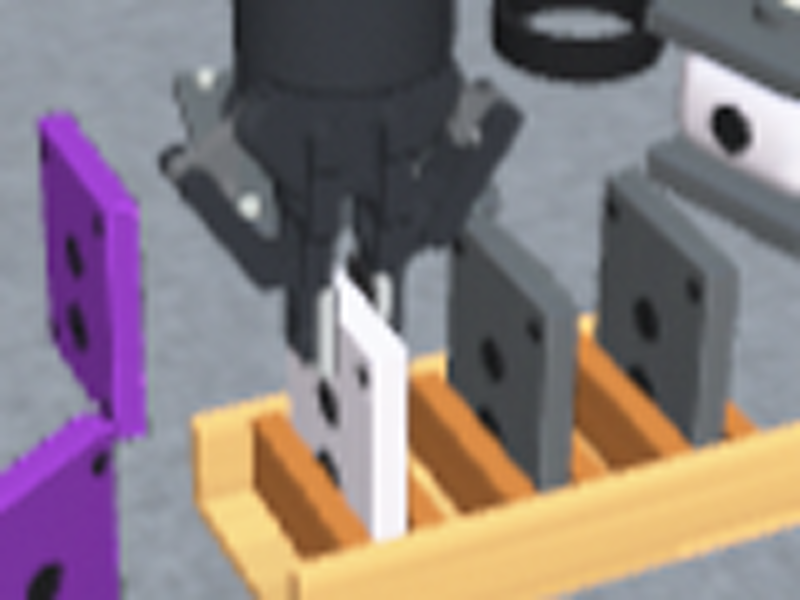

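The fingers hold the bright cover centrally near its top edge (crop ≈340,310). Now I'll lift it straight up.

>>> carry_out(
  deltas=[0,0,-0.01,0,0,0,0,0,-0.03,0,0,0,0,0,-0.06,0,0,0,0,0,-0.1,0,0,0,0,0,-0.135,0,0,0],
  grip_force=60,
)

```text
time: 5.38
eef_pos: [0.4586, -0.1608, 0.2245]
tcp_rot: [0.713, 0.701, -0.001, -0.001]
contact_force: [0.5, -0.2, -2.2]
opening: 0.152
finger_force: 59.5
```

```bash
python3 -c "
from h import *
s=ctrl.get_state();print(s['eef_pos'],s['contact_force'],s['wrist_torque'],s['opening'])
goto(.5883,.1212,.225,-.222,0)"
```

```text
[ 0.45857657 -0.16083295  0.22445013] [ 0.53288043 -0.22863394 -2.19369566] [0.00362417 0.01040267 0.00903915] 0.15177294168085
delta [ 0.2841  0.1252 -0.0007] rot [-0.0034 -0.0006  0.206 ] rows>= 4.966990052318807 1.101612061497696
```

>>> carry_out(
  deltas=[0.03,0.013,0,0,0,0.02,0.08,0.035,0,0,0,0.07,0.14,0.062,0,0,0,0.12,0.2,0.088,0,0,0,0.17,0.25,0.11,0,0,0,0.2],
)

```text
time: 6.0
eef_pos: [0.5731, 0.0886, 0.223]
tcp_rot: [0.78, 0.626, -0.002, -0.001]
contact_force: [0.0, -0.5, -2.2]
opening: 0.152
finger_force: 59.4
```

```bash
python3 -c "
from h import *
goto(.5883,.1205,.225,-.222,0)"
```

```text
delta [ 0.0344  0.008  -0.0021] rot [-0.0033  0.0018  0.005 ] rows>= 0.5663717571200217 0.03372285978762684
```

>>> carry_out(
  deltas=[0.02,0.005,0.02,-0.003,0.001,0.005,0.034,0.008,0.05,-0.003,0.001,0.005,0.034,0.008,0.05,-0.003,0.001,0.005,0.034,0.008,0.05,-0.003,0.001,0.005],
)

```text
time: 6.5
eef_pos: [0.5886, 0.1179, 0.1743]
tcp_rot: [0.781, 0.625, 0.001, 0.001]
contact_force: [-0.4, -0.4, -2.0]
opening: 0.149
finger_force: 59.3
```

Run:
```python
from h import *
s=ctrl.get_state();print(s['eef_pos'],s['contact_force'],s['wrist_torque'],s['opening'])
goto(.5883,.1205,.172,-.222,0)
p,d,K,T=cam('side'); save(cv2.resize(p[120:220,200:320],(800,600),interpolation=cv2.INTER_CUBIC),'pics/side3.png')
P=cloud(d,K,T); hsv=cv2.cvtColor(p,cv2.COLOR_RGB2HSV).astype(int)
m=(P[...,0]>.5)&(P[...,0]<.66)&(P[...,1]>.0)&(P[...,1]<.22)&(hsv[...,1]<60)&(hsv[...,2]>150)&(P[...,2]>.092)&(P[...,2]<.19)
Q=P[m]; print(len(Q),Q.min(0),Q.max(0)); r=cv2.minAreaRect((Q[:,:2]*1000).astype(np.float32)); print(r)
for c in range(3): print(np.percentile(Q[:,c],[2,50,98]).round(4))
cs,sn=np.cos(-.222),np.sin(-.222); L=(Q[:,:2]-[.5898,.1202])@np.array([[cs,-sn],[sn,cs]]); 
for zz in range(95,190,10):
    k=abs(Q[:,2]*1000-zz)<5
    if k.sum()>3: print(zz,k.sum(),L[k].min(0).round(4),L[k].max(0).round(4))
```

```text
[0.58859211 0.11790723 0.17429872] [-0.39212521 -0.40518941 -2.02796823] [ 0.00408276  0.01322278 -0.01876126] 0.14855518825702585
delta [ 0.0025 -0.0009  0.0023] rot [ 0.0021 -0.0001  0.0009] rows>= 0.05563749661785918 0.012352297863726823
155 [0.57244655 0.07140357 0.09436762] [0.58725437 0.14155723 0.18993132]
((579.6878051757812, 106.61782836914062), (70.30236053466797, 13.024618148803711), 88.27648162841797)
[0.5729 0.5768 0.5846]
[0.073  0.077  0.1113]
[0.0968 0.1461 0.1888]
95 9 [-0.0072 -0.0479] [0.0037 0.0203]
105 14 [-0.0076 -0.048 ] [ 0.0042 -0.0405]
115 15 [-0.0074 -0.0483] [ 0.0046 -0.0377]
125 13 [-0.0077 -0.0495] [ 0.0041 -0.0377]
135 18 [-0.0077 -0.0478] [ 0.0037 -0.0384]
145 13 [-0.0077 -0.0483] [ 0.0035 -0.0372]
155 17 [-0.0078 -0.0492] [ 0.004  -0.0359]
165 15 [-0.008 -0.05 ] [ 0.0031 -0.0383]
175 17 [-0.0111 -0.0468] [ 0.0036 -0.0134]
185 24 [-0.014  -0.0486] [ 0.0027 -0.0101]
```

View pics/side3.png

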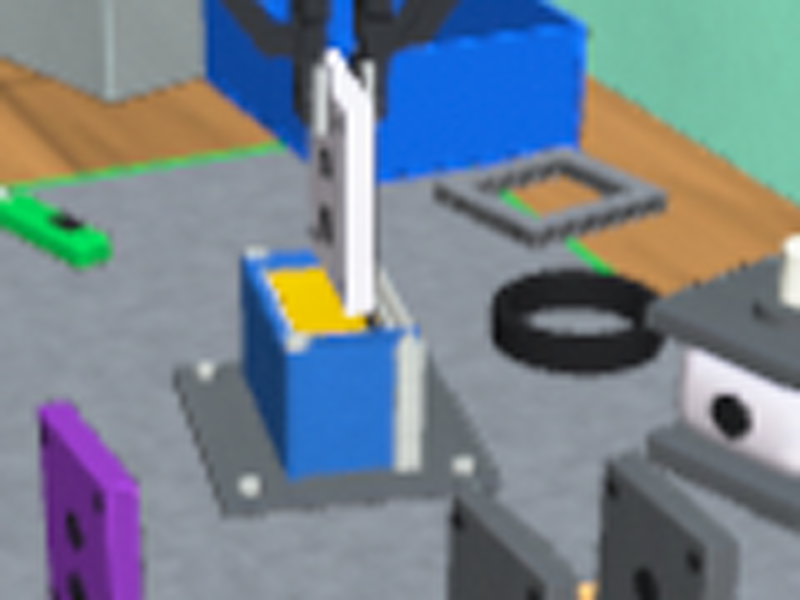

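The cover hangs upright over the flap, with its lower near corners at crop (345,312) and (373,312). I'll compare those pixels with the model projection.

Run:
```python
from h import *
s=ctrl.get_state(); e=s["eef_pos"]; m=ctrl.camera_model("side"); K=np.array(m["intrinsics"]);T=np.array(m["extrinsics"])
def pr(X): c=T[:3,:3]@X+T[:3,3]; q=K@c; return q[:2]/q[2]
a=-.222; ex=np.array([np.cos(a),np.sin(a),0]); ey=np.array([-np.sin(a),np.cos(a),0])
zb=e[2]+.0275-.11; print("zb",zb)
for sx in(-.007,.007):
    for dz in (0,.11):
        u=pr(e+sx*ex-.04*ey+[0,0,zb+dz-e[2]]); print(sx,dz,u.round(1),"crop",((u-[200,120])*[6.667,6]).round(0))
for dy in(.01,):print("10mm y shift", pr(e+dy*ey)-pr(e), "10mm x",pr(e+.01*ex)-pr(e))
```

```text
zb 0.09268804933323833
-0.007 0 [251.3 171.9] crop [342. 311.]
-0.007 0.11 [251.5 137.6] crop [343. 105.]
0.007 0 [255.8 171.4] crop [372. 309.]
0.007 0.11 [256.3 137.2] crop [375. 103.]
10mm y shift [-0.70221621 -1.28090896] 10mm x [ 3.28027656 -0.25111891]
```

>>> carry_out(
  deltas=[0.002,-0.001,0.007,0.002,0,0.001,0.002,-0.001,0.014,0.002,0,0.001,0.002,-0.001,0.018,0.002,0,0.001,0.002,-0.001,0.022,0.002,0,0.001,0.002,-0.001,0.022,0.002,0,0.001],
)

```text
time: 7.18
eef_pos: [0.5887, 0.1206, 0.1529]
tcp_rot: [0.781, 0.624, 0.001, 0.0]
contact_force: [-1.0, 0.1, 5.3]
opening: 0.152
finger_force: 60.5
```

```bash
cat > st.py <<'E'
from h import *
s=ctrl.get_state();a=-.222;ex=np.array([np.cos(a),np.sin(a)]);ey=np.array([-np.sin(a),np.cos(a)])
e=s['eef_pos'];f=s['contact_force'];o=e[:2]-[.5898,.1202]
print("nest xy mm",(o@ex*1e3).round(2),(o@ey*1e3).round(2),"zb",e[2]-.0825,"F nest",(f[:2]@ex).round(1),(f[:2]@ey).round(1),f[2].round(1),"T",s['wrist_torque'].round(2),s['opening'])
goto(.5883,.1205,e[2],a,0)
E
python3 st.py
```

```text
nest xy mm -1.14 0.14 zb 0.0703633996370915 F nest -1.0 -0.1 5.3 T [-0.09  0.53 -0.01] 0.15220722809702739
delta [-0.0002 -0.0004 -0.    ] rot [ 0.0014 -0.001   0.0001] rows>= 0.00684344461818033 0.00930680235554673
```

>>> carry_out(
  deltas=[0,0,0.005,0,0,0,0,0,0.01,0,0,0,0,0,0.014,0,0,0,0,0,0.017,0,0,0,0,0,0.017,0,0,0],
)

```text
time: 7.8
eef_pos: [0.59, 0.1206, 0.1359]
tcp_rot: [0.781, 0.624, 0.002, 0.001]
contact_force: [3.4, -0.2, 3.9]
opening: 0.15
finger_force: 60.2
```

```bash
python3 st.py
```

```text
nest xy mm 0.12 0.45 zb 0.05342315289300921 F nest 3.4 0.5 3.9 T [-0.06 -0.73  0.01] 0.15009226585193006
delta [-0.0005 -0.0017 -0.    ] rot [ 0.0054 -0.0021 -0.0001] rows>= 0.027542205650335803 0.030781698074219196
```

>>> carry_out(
  deltas=[0,0.001,0,0,0,0,0,0.001,0,0,0,0,0,0.001,0,0,0,0],
)

```text
time: 8.18
eef_pos: [0.5899, 0.1206, 0.1353]
tcp_rot: [0.781, 0.624, 0.001, 0.0]
contact_force: [3.4, 0.2, 4.5]
opening: 0.15
finger_force: 60.2
```

```bash
python3 st.py
```

```text
nest xy mm -0.03 0.36 zb 0.05276766717419791 F nest 3.3 0.9 4.5 T [ 0.1  -0.72 -0.  ] 0.1499983963633042
delta [-0.0004 -0.0015 -0.    ] rot [ 0.0021 -0.0016 -0.0001] rows>= 0.02488440633046823 0.013998289433842785
```

>>> carry_out(
  deltas=[0,0.001,0,0,0,0,0,0.001,0,0,0,0,0,0.001,0,0,0,0],
)

```text
time: 8.55
eef_pos: [0.5904, 0.1203, 0.135]
tcp_rot: [0.781, 0.624, 0.001, 0.0]
contact_force: [2.5, 1.3, 5.0]
opening: 0.152
finger_force: 60.5
```

```bash
python3 st.py
```

```text
nest xy mm 0.6 0.23 zb 0.052525502637702656 F nest 2.2 1.8 5.0 T [ 0.18 -0.56  0.01] 0.15166112985795493
delta [-0.0003 -0.0021 -0.    ] rot [ 0.001  -0.0012 -0.0001] rows>= 0.03427019652467738 0.008214933029443794
```

>>> carry_out(
  deltas=[0,0.001,0,0,0,0,0,0.001,0,0,0,0,0,0.001,0,0,0,0],
)

```text
time: 8.93
eef_pos: [0.5914, 0.12, 0.135]
tcp_rot: [0.781, 0.624, 0.001, 0.0]
contact_force: [2.6, 0.3, 3.5]
opening: 0.152
finger_force: 60.4
```

```bash
python3 st.py
```

```text
nest xy mm 1.57 0.1 zb 0.05247169446553347 F nest 2.5 0.8 3.5 T [ 0.05 -0.59  0.01] 0.15222932381368756
delta [-0.0001 -0.0031 -0.    ] rot [ 0.0008 -0.0009 -0.    ] rows>= 0.0495872057639566 0.006350738432841662
```

>>> carry_out(
  deltas=[0,0.001,0,0,0,0,0,0.001,0,0,0,0,0,0.001,0,0,0,0],
)

```text
time: 9.3
eef_pos: [0.5923, 0.1197, 0.135]
tcp_rot: [0.781, 0.624, 0.001, 0.0]
contact_force: [2.7, -0.2, 3.7]
opening: 0.152
finger_force: 60.4
```

```bash
python3 st.py
```

```text
nest xy mm 2.59 0.06 zb 0.05248279664898696 F nest 2.7 0.4 3.7 T [ 0.04 -0.47  0.02] 0.15166771390325284
delta [-0.0001 -0.0041 -0.    ] rot [ 0.0008 -0.0007  0.    ] rows>= 0.06586275733993678 0.005805172926692144
```

>>> carry_out(
  deltas=[0,0.001,0,0,0,0,0,0.0015,0,0,0,0,0,0.0015,0,0,0,0],
)

```text
time: 9.68
eef_pos: [0.5937, 0.1194, 0.1349]
tcp_rot: [0.781, 0.624, 0.0, -0.0]
contact_force: [1.4, -0.0, 4.1]
opening: 0.151
finger_force: 60.3
```

```bash
python3 st.py
```

```text
nest xy mm 4.03 0.05 zb 0.05241876347965686 F nest 1.3 0.3 4.1 T [-0.1  -0.3  -0.03] 0.15077240926048718
delta [-0.0001 -0.0056 -0.    ] rot [ 0.0006 -0.0007  0.    ] rows>= 0.08897168882906982 0.004877038532791115
```

>>> carry_out(
  deltas=[0,0.001,0,0,0,0,0,0.001,0,0,0,0,0,0.001,0,0,0,0],
)

```text
time: 10.05
eef_pos: [0.5948, 0.1192, 0.1349]
tcp_rot: [0.781, 0.624, 0.001, 0.0]
contact_force: [1.5, -0.5, 3.8]
opening: 0.153
finger_force: 60.4
```

```bash
python3 st.py
python3 - <<'E'
from h import *
p,d,K,T=cam('side'); a=p[120:220,200:320]; save(cv2.resize(a,(800,600),interpolation=cv2.INTER_CUBIC),'pics/side4.png')
E
```

```text
nest xy mm 5.09 0.09 zb 0.05244460908602512 F nest 1.6 -0.1 3.8 T [-0.16 -0.38 -0.01] 0.15296936646551199
delta [-0.0001 -0.0066 -0.    ] rot [ 0.0009 -0.0008  0.0001] rows>= 0.10586524702018668 0.006340822698834305
```

View pics/side4.png

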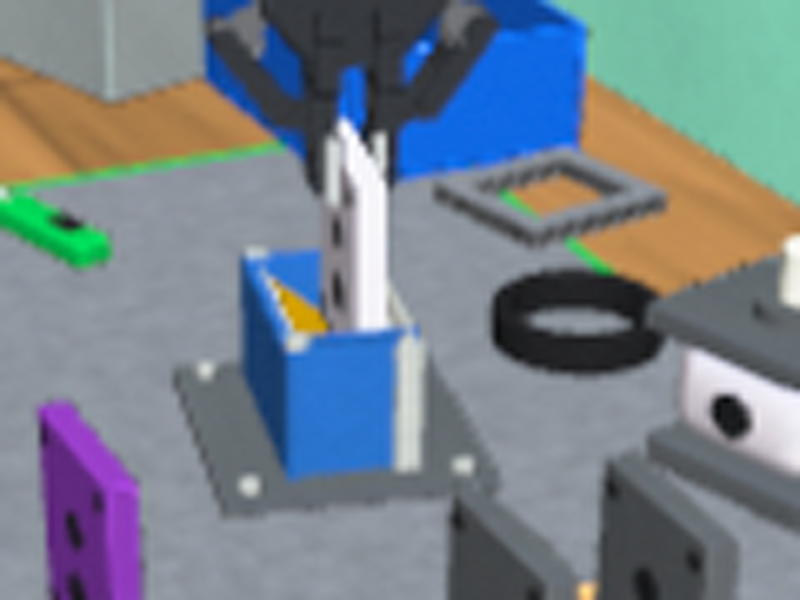

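The cover is in the mouth with the flap pushed open (yellow at crop ≈300,310), and its right face is at ≈388, near the jaw. I'll check numerically where the cover really is.

```bash
python3 - <<'E'
from h import *
s=ctrl.get_state(); e=s["eef_pos"]; p,d,K,T=cam("side")
def pr(X): c=T[:3,:3]@X+T[:3,3]; q=K@c; return q[:2]/q[2]
a=-.222; ex=np.array([np.cos(a),np.sin(a),0]); ey=np.array([-np.sin(a),np.cos(a),0])
for zz in(.15,.13,.11,.1,.095):
    l,r=[pr(e+sx*ex-.04*ey+[0,0,zz-e[2]]) for sx in(-.007,.007)]
    v=int(round(l[1])); print(zz,"expect",l.round(1),r.round(1),"row",v,[tuple(map(int,p[v,u])) for u in range(int(l[0])-2,int(r[0])+5)],int(l[0])-2)
# nest jaw inner top edge in side picture expected
o=np.array([.5898,.1202,0])
for y in(-.042,0,.042): print("jaw top edge 12.5",pr(o+.0125*ex+y*ey+[0,0,.084]).round(1),"jaw face8.5",pr(o+.0085*ex+y*ey+[0,0,.084]).round(1))
E
python3 - <<'E'
import cv2
p=cv2.imread("pics/side4.png")
cv2.imwrite("pics/z4.png",cv2.resize(p[220:420,220:450],(800,600),interpolation=cv2.INTER_CUBIC))
E
```

```text
0.15 expect [252.9 153.9] [257.6 153.5] row 154 [(150, 149, 153), (123, 120, 125), (124, 120, 125), (189, 185, 193), (247, 246, 250), (246, 245, 249), (246, 245, 249), (240, 240, 244), (139, 146, 155), (140, 147, 156), (142, 149, 158), (144, 151, 161)] 250
0.13 expect [252.9 160.1] [257.5 159.7] row 160 [(74, 72, 76), (113, 110, 114), (146, 140, 147), (196, 192, 200), (246, 246, 249), (245, 244, 248), (245, 244, 248), (239, 237, 243), (142, 150, 159), (141, 149, 157), (142, 149, 157), (143, 151, 159)] 250
0.11 expect [252.8 166.1] [257.4 165.7] row 166 [(58, 57, 60), (128, 125, 130), (144, 139, 146), (194, 188, 199), (245, 245, 249), (244, 243, 247), (245, 243, 247), (237, 236, 241), (156, 165, 172), (144, 152, 161), (144, 151, 161), (143, 150, 159)] 250
0.1 expect [252.8 169.1] [257.4 168.7] row 169 [(46, 45, 48), (92, 89, 93), (144, 139, 146), (194, 189, 198), (245, 244, 248), (244, 243, 247), (245, 244, 248), (243, 243, 246), (185, 187, 183), (179, 186, 186), (141, 149, 158), (143, 151, 160)] 250
0.095 expect [252.8 170.6] [257.3 170.2] row 171 [(109, 106, 111), (104, 101, 106), (143, 139, 146), (193, 188, 197), (244, 244, 248), (244, 243, 247), (245, 244, 248), (241, 241, 245), (163, 164, 159), (187, 190, 184), (180, 187, 188), (143, 151, 160)] 250
jaw top edge 12.5 [257.6 173.8] jaw face8.5 [256.3 173.9]
jaw top edge 12.5 [254.5 167.6] jaw face8.5 [253.3 167.7]
jaw top edge 12.5 [251.7 161.8] jaw face8.5 [250.4 161.9]
```

View pics/z4.png

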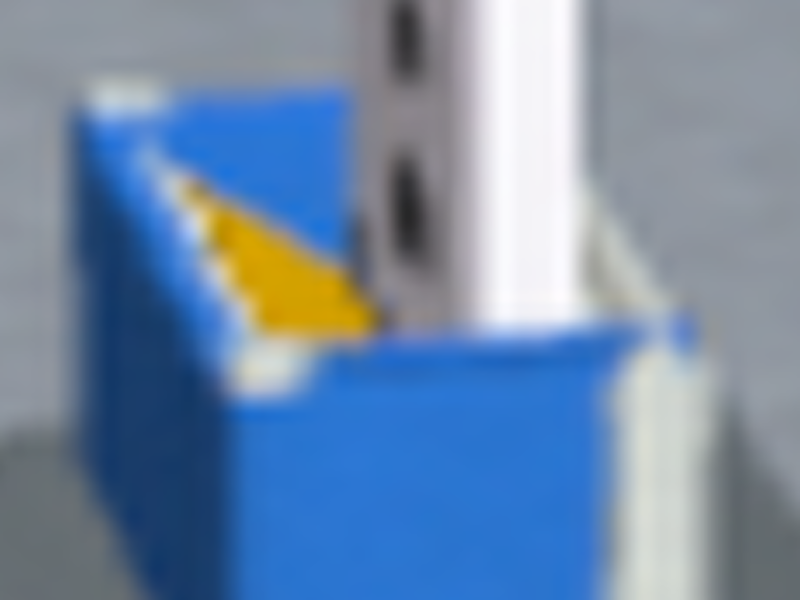

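The close-up shows the cover clear of the jaw, with a flare facet still visible to its right (crop ≈600,250). So the nest centre lies about 3.5–4 mm further +x than I assumed. I'll keep probing towards the jaw.

>>> carry_out(
  deltas=[0,0.001,0,0,0,0,0,0.001,0,0,0,0,0,0.001,0,0,0,0],
)

```text
time: 10.52
eef_pos: [0.5956, 0.119, 0.135]
tcp_rot: [0.781, 0.624, 0.0, -0.0]
contact_force: [0.7, -0.9, 3.6]
opening: 0.151
finger_force: 60.2
```

```bash
python3 st.py
```

```text
nest xy mm 5.95 0.12 zb 0.052483126804746 F nest 0.9 -0.7 3.6 T [-0.16 -0.1  -0.02] 0.15090808797046826
delta [-0.0002 -0.0075 -0.    ] rot [ 0.0005 -0.0009 -0.    ] rows>= 0.11975854363285518 0.005225599609885001
```

>>> carry_out(
  deltas=[0,0.001,0,0,0,0,0,0.001,0,0,0,0,0,0.001,0,0,0,0],
)

```text
time: 10.9
eef_pos: [0.5959, 0.119, 0.1349]
tcp_rot: [0.781, 0.624, -0.0, -0.001]
contact_force: [-0.1, 0.3, 4.7]
opening: 0.154
finger_force: 60.5
```

```bash
python3 st.py
```

```text
nest xy mm 6.27 0.14 zb 0.052432012351024945 F nest -0.1 0.3 4.7 T [-0.06  0.31 -0.01] 0.15403154617453257
delta [-0.0002 -0.0078  0.    ] rot [-0.0017 -0.0007 -0.    ] rows>= 0.12474467967862714 0.009726948825292424
```

>>> carry_out(
  deltas=[0,-0.001,0,0,0,0,0,-0.001,0.002,0,0,0,0,-0.001,0.004,0,0,0,0,-0.001,0.006,0,0,0,0,-0.001,0.007,0,0,0],
)

```text
time: 11.52
eef_pos: [0.5957, 0.119, 0.1275]
tcp_rot: [0.781, 0.624, 0.001, -0.0]
contact_force: [-0.2, 0.0, 3.6]
opening: 0.149
finger_force: 60.1
```

```bash
python3 st.py
```

```text
nest xy mm 6.02 0.18 zb 0.04503996414168075 F nest -0.2 -0.0 3.6 T [ 0.01 -0.08  0.  ] 0.1492031113167878
delta [-0.0002 -0.0076 -0.    ] rot [ 0.0007 -0.0011 -0.0001] rows>= 0.12091118839595336 0.00709080722701152
```

>>> carry_out(
  deltas=[0,-0.0005,0.001,0,0,0,0,-0.0005,0.003,0,0,0,0,-0.0005,0.005,0,0,0,0,-0.0005,0.007,0,0,0,0,-0.0005,0.007,0,0,0],
)

```text
time: 12.15
eef_pos: [0.5959, 0.1192, 0.1232]
tcp_rot: [0.781, 0.624, 0.001, 0.0]
contact_force: [-2.2, 0.5, 10.4]
opening: 0.152
finger_force: 61.3
```

```bash
python3 st.py
```

```text
nest xy mm 6.15 0.37 zb 0.040749730412154586 F nest -2.2 0.0 10.4 T [-0.09  0.48 -0.04] 0.1515888808902704
delta [-0.0004 -0.0077 -0.    ] rot [ 0.0018 -0.0011  0.0002] rows>= 0.12307531707897984 0.011483565550792461
```

>>> carry_out(
  deltas=[0,0,0.001,0,0,0,0,0,0.002,0,0,0,0,0,0.003,0,0,0,0,0,0.003,0,0,0],
)

```text
time: 12.65
eef_pos: [0.5959, 0.1192, 0.1203]
tcp_rot: [0.781, 0.624, 0.001, 0.0]
contact_force: [-2.8, 0.9, 11.6]
opening: 0.151
finger_force: 61.4
```

```bash
python3 st.py
```

```text
nest xy mm 6.19 0.36 zb 0.03784070151079712 F nest -3.0 0.3 11.6 T [-0.11  0.51 -0.  ] 0.1505197010272794
delta [-0.0004 -0.0077 -0.    ] rot [ 0.0018 -0.0011  0.0001] rows>= 0.12372057252206675 0.01145276685566516
```

>>> carry_out(
  deltas=[0,-0.0005,0.001,0,0,0,0,-0.0005,0.002,0,0,0,0,-0.0005,0.003,0,0,0,0,-0.0005,0.003,0,0,0],
)

```text
time: 13.15
eef_pos: [0.5961, 0.1192, 0.1203]
tcp_rot: [0.781, 0.625, 0.001, 0.001]
contact_force: [-5.6, 0.1, 21.2]
opening: 0.153
finger_force: 62.9
```

```bash
python3 st.py
```

```text
nest xy mm 6.37 0.43 zb 0.03776687373210168 F nest -5.5 -1.1 21.2 T [-0.2   1.33 -0.09] 0.15284946340818262
delta [-0.0005 -0.0079 -0.    ] rot [ 0.0027 -0.0009  0.0003] rows>= 0.1266150579689098 0.015288043794225983
```

>>> carry_out(
  deltas=[0,-0.001,0.0,0,0,0,0,-0.001,0.0005,0,0,0,0,-0.001,0.001,0,0,0,0,-0.001,0.001,0,0,0],
)

```text
time: 13.65
eef_pos: [0.596, 0.1193, 0.1203]
tcp_rot: [0.781, 0.625, 0.002, 0.002]
contact_force: [-4.9, -1.4, 23.0]
opening: 0.154
finger_force: 63.2
```

```bash
python3 st.py
```

```text
nest xy mm 6.24 0.47 zb 0.037769248394138435 F nest -4.5 -2.5 23.0 T [-0.3   1.3  -0.08] 0.15368890682887054
delta [-0.0005 -0.0078 -0.    ] rot [ 0.005  -0.0011  0.0004] rows>= 0.12459083095570005 0.02728044921122527
```

>>> carry_out(
  deltas=[0,0,-0.002,0,0,0,0,0,-0.004,0,0,0,0,0,-0.0045,0,0,0,0,0,-0.0045,0,0,0],
)

```text
time: 14.15
eef_pos: [0.5955, 0.1192, 0.1203]
tcp_rot: [0.781, 0.624, 0.002, 0.002]
contact_force: [0.5, -0.3, 7.9]
opening: 0.149
finger_force: 60.7
```

```bash
python3 st.py
```

```text
nest xy mm 5.76 0.28 zb 0.03780431937726114 F nest 0.6 -0.1 7.9 T [-0.18 -0.23 -0.05] 0.1493623576801408
delta [-0.0003 -0.0073 -0.    ] rot [ 0.0052 -0.0015  0.0001] rows>= 0.11667361841871457 0.029065329021338304
```

The forces are relieved and the cover rests on its stop. Releasing gently, then withdrawing.

>>> carry_out(
  deltas=[0,0,-0.001,0,0,0,0,0,-0.001,0,0,0,0,0,-0.001,0,0,0,0,0,-0.001,0,0,0,0,0,-0.001,0,0,0],
  grip=45,
)

```text
time: 14.78
eef_pos: [0.5937, 0.1195, 0.1193]
tcp_rot: [0.781, 0.624, 0.001, -0.0]
contact_force: [-0.4, 0.1, -0.5]
opening: 0.451
finger_force: 0.0
```

```bash
python3 st.py
```

```text
nest xy mm 3.99 0.17 zb 0.036839380069752736 F nest -0.5 0.0 -0.5 T [-0.01 -0.05  0.05] 0.45133462633438987
delta [-0.0002 -0.0055 -0.    ] rot [ 0.0006 -0.0009  0.0001] rows>= 0.08832710261333285 0.005633522217340713
```

>>> carry_out(
  deltas=[0,0,-0.02,0,0,0,0,0,-0.05,0,0,0,0,0,-0.09,0,0,0,0,0,-0.13,0,0,0,0,0,-0.15,0,0,0],
)

```text
time: 15.4
eef_pos: [0.5949, 0.1194, 0.2743]
tcp_rot: [0.781, 0.624, 0.003, 0.002]
contact_force: [-0.7, -0.1, 0.0]
opening: 0.451
finger_force: 0.0
```

>>> carry_out(
  deltas=[-0.06,0,0,0,0,0,-0.12,0,0,0,0,0,-0.12,0,0,0,0,0,-0.12,0,0,0,0,0],
)

```text
time: 15.9
eef_pos: [0.5671, 0.0023, 0.2694]
tcp_rot: [0.781, 0.624, 0.001, -0.0]
contact_force: [0.1, 0.2, 0.2]
opening: 0.451
finger_force: 0.0
```

Run:
```python
from h import *
print(ctrl.get_state()['eef_pos'])
p,d,K,T=cam('side'); a=cv2.resize(p[120:210,205:295],(400,400),interpolation=cv2.INTER_CUBIC)
q,d2,K2,T2=cam('top'); b=cv2.resize(q[140:240,170:290],(400,400),interpolation=cv2.INTER_CUBIC)
save(cv2.hconcat([a,b]),'pics/end.png')
for D,k,t in((d,K,T),(d2,K2,T2)):
    P=cloud(D,k,t); m=(np.hypot(P[...,0]-.594,P[...,1]-.119)<.055)&(P[...,2]>.125)&(P[...,2]<.165); Q=P[m]; print(len(Q),Q.max(0) if len(Q) else 0,np.median(Q,0) if len(Q) else 0)
    if len(Q)>5:
        print(np.histogram(Q[:,2],8)); print(cv2.minAreaRect((Q[Q[:,2]>.14][:,:2]*1000).astype(np.float32)))
```

```text
[0.56712403 0.00230225 0.26939681]
113 [0.60593746 0.15640394 0.14904785] [0.5887782  0.10173684 0.14384749]
(array([11, 12,  7,  5, 10,  9, 20, 39]), array([0.12524731, 0.12822237, 0.13119744, 0.13417251, 0.13714758,
       0.14012265, 0.14309772, 0.14607278, 0.14904785]))
((592.5469360351562, 114.20668029785156), (84.57062530517578, 13.48405647277832), 78.0263671875)
110 [0.60680306 0.15765703 0.15433325] [0.59416333 0.13143269 0.14839837]
(array([ 2,  1,  2,  2,  7, 23, 59, 14]), array([0.12565034, 0.1292357 , 0.13282107, 0.13640643, 0.13999179,
       0.14357716, 0.14716252, 0.15074788, 0.15433325]))
((594.8609619140625, 130.20199584960938), (55.44422912597656, 14.705385208129883), 77.85958862304688)
```

View pics/end.png

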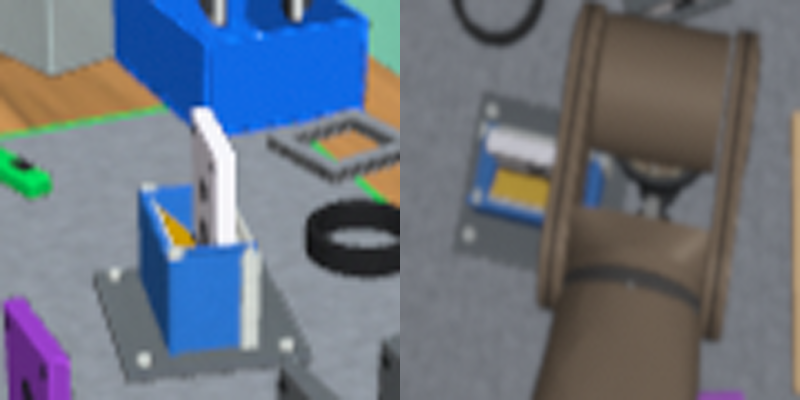

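The final picture shows the cover standing upright against the jaw (left half ≈215,180) with the yellow flap leaning on it. Its top is at about 148 mm, so its lower edge is at about 38 mm, which matches the firm stop felt after roughly 6 mm of seat travel. Handing in.

```bash
python3 -c "
from plant import ctrl
print(ctrl.sign_off())"
```

```text
the job is handed in; nothing more can be done
None
```

The bright cover is standing upright in the nest, released with the flap leaning on it, and the job was handed in at about 16 s. The seat was pressed to a firm stop after about 6 mm of travel (inferred from force and height, not seen), with a peak measured push of about 23 N.

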